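# Fit the plating-barrel drive gear on its splined shaft

### The arm

A 7-joint arm with a two-finger parallel gripper is mounted at the origin on a cart in front of the work surface, level with it; the furniture and walls round the work are solid. World frame = base frame: x ahead of the robot, y to its left, z up, the work surface at z = 0. Lengths are in m, angles in rad, forces in N, time in s.
With the tool pointing down it reaches from about 0.425 to 0.925 m from the base axis. Payload 6.8 kg.
Tool frame: the origin (TCP) lies between the finger pads; the fingertips stand 8 mm ahead of it and the grasp point (between the pads) lies 11 mm behind it (tcp_to_tips is the y of the fingertips in the tool frame, in m); y points along the fingers, z is the direction in which the jaws open and shut, and the axes are right-handed (so a half turn about y gives the same grasp; the last joint's range is limited). The gripper opens to 88 mm and grips with 3 to 60 N. Pads are 20 mm wide; open, the fingers measure 115 mm over their backs; the gripper's body (75 mm by 178 mm) begins 61 mm behind the grasp point.
Start: joints at [-0.108, 0.477, 0.022, 1.555, -0.011, 1.109, -0.083], TCP at [0.675, 0, 0.231] pointing down, gripper open.
Joint ranges: [-2.96, 2.96], [-0.34, 2.1], [-1.41, 1.46], [0.24, 2.44], [-1.37, 4.51], [0.17, 1.92], [-2.96, 2.96]. Speed limits (rad/s): [2.39, 2.39, 3.14, 3.14, 3.14, 3.14, 3.14].

### API

Orientations are given as a rotation vector (axis times angle).
In Python, from rig import get_state, capture, camera_info, close_job, regions_of, tcp_to_tips gives the robot as it stands. The module is installed in compiled form; this text tells all that it offers.
- The arm moves only by the tool send_rows, never from a script. Its argument "motion" is a list that holds one entry, the list of rows, each a list of 5 numbers: the shift along the tool's x, y, z in m, then the turn about the tool's y in rad, then the finger opening in m, from 0 to 0.0878. A call has 1 to 20 rows; each row is the pose to reach, as a shift and turn from the pose measured when the call began, along the tool's axes at that moment; what a row does not reach only later rows make up. A row lasts 1/8 s, in which the tool goes at most 62.5 mm and 10.7 degrees, less where a joint would pass 70% of its speed; a pose out of reach is approached as far as the arm can. A call with a gripper value outside its range is refused whole. The fingers move at their own pace and stop on an object; "grip_force" is the grip in N (left out, the last holds). Time passes only in rows, so rows that repeat a pose let the fingers close. It gives the time, the measured TCP pose, the force and the opening at its end, in the units of the state.
- get_state(): the state, without advancing time (a new reading comes with each control period).
- capture(name): name is "scene" or "side" or "wrist"; returns (picture, depth): 384x512x3 uint8, red, green, blue; 384x512 float32, m along the optical axis (not along the pixel's ray), 0 where there is no reading.
- camera_info(name): a dict with "fx", "fy", "cx", "cy" (pixels), "D" ([k1, k2, p1, p2, k3] as OpenCV has them; the pictures are not rectified), "eye" and "rotation" of the camera in the world; the wrist camera has in their place "mount" (4x4, takes a point from camera to tool coordinates, whose origin is the TCP and whose axes are the tool frame's). Camera axes: x right, y up, looking along -z (the intrinsics and any distortion apply to the point x, -y, -z); pixel columns grow to the right and rows downward; lengths in m; the calibration is good to about 2 mm. A picture is of the moment at which its call begins: read the wrist's pose just before it. camera_info takes no time and is no camera call.
- close_job(): hands the job in, once; it reports no verdict.
Trained networks look in the newest picture that a camera, given by its name, has taken for a name from the list of things; names that differ only in an ending like _2 or _b are one class to them, and where a whole thing is asked for, a point or a joint stands for the part that bears it (a point fixed in the world has none). Each returns a list of dicts, best first, with "p" (0 to 1); they miss things now and then, are a little off and sometimes report something else, mostly with a low value. They report only what shows in the picture. A call takes as long as a camera call. They do not tell look-alikes from the thing itself.
- regions_of(camera, name): "mask" (384x512 bool, what is visible of it) and "rect" ([left, top, right, bottom] in pixels, round what is visible of it).
The state is a dict: "clock": time; "qpos": joint angles; "qd": joint speeds; "tau": joint torques, N m; "eef_pos": TCP position; "eef_rot": TCP orientation; "contact_force": force on the tool from outside, world axes, zero at the start; "ft_torque": the same for the moment, N m; "width": opening from 0.0 (shut) to 1.0 (fully open).
Only numpy, scipy, OpenCV 4.12 (cv2) and the standard library are available. Lean on these libraries where they do the work, as an engineer would, in place of code of your own. Each camera call takes 0.05 s, during which the arm holds its last target.

### The job

Fit the toothed drive gear onto the splined shaft of the plating-barrel drive, the same way up as it lies now (hub on top). The shaft has stopped at an unknown angle, so you will have to rock the gear to and fro under light pressure until the splines mesh; then push it fully home on the shaft's shoulder. Swing the keeper shut against its stop, its nose over the gear's rim, let go of everything, and leave the other things on the bench where they are.

Things in the scene. Friction and masses are not known exactly. Their poses are not given: they have to be found in the camera images.
- gear_centre (a point): Drive gear: one loose grey plastic piece, 0.3 kg, lying flat, hub up. Point: on its axis, half-way up, 25 mm above its underside; z is the axis, up. Toothed rim, 96 mm across, is its lowest 14 mm; above it a twelve-sided hub 46 mm across flats (one faces the gear's +x), up to 50 mm above the underside: hold it there.
- gear_bore (a point): Centre of the gear's underside, at the mouth of its bore (axes as gear_centre). From here to 40 mm up run six straight internal teeth, 26 mm across their tips, one towards the gear's +x, leaving six slots 9 mm wide, 35 mm across. They fit the shaft every 60 degrees, with 0.75 mm play (3 degrees) either way; else the gear stops 34 mm short of home.
- shaft_seat (a point): Centre of the shoulder (48 mm disc) at the foot of the drive's upright splined shaft, 55 mm above the bench; the gear's underside rests on it when fully home. z up along the shaft, x towards the motor, -y towards the keeper. The drive is screwed down: foot 170 x 120 mm, grey housing 47 mm high, motor behind it up to 85 mm high.
- shaft_tip (a point): Top of the shaft, 46 mm above the shoulder. The top 12 mm are a smooth round nose, 23 mm in diameter, its last 6 mm tapered to 15 mm: it enters the bore freely. The 34 mm below have six straight teeth 7.5 mm wide, 24 mm root, 32 mm over the teeth. Their angle varies and is not reported; a worm gear holds the shaft against 1.2 N m.
- keeper_grip (a point): Middle of the black upright grip on the keeper's tail: a round post 16 mm in diameter, from 80 to 113 mm above the bench. It moves on a level circle of 42 mm radius about keeper_pivot. With the keeper shut it stands 114 mm from the shaft's axis in the drive's -y direction.
- keeper_pivot (a point): Pivot of the keeper, 72 mm from the shaft's axis in the drive's -y direction, 75 mm above the bench; axes as shaft_seat.
- keeper (a joint): Keeper: flat steel bar 16 mm wide, 71.5 to 79.5 mm above the bench, turning level on keeper_pivot with light friction (0.06 N m); stays where left. 0 rad is shut, on its stop: the nose (48 mm) points at the shaft, 2.5 mm above the rim of a gear that is home. Grows as it opens, to 1.9; at 1.57 the nose points to the motor (+x), the grip to -x. Above 1.1 it clears the gear.
- block_centre (a point): Bystander: a hardwood spacer block, 40 x 85 x 34 mm; its centre.
- brush_centre (a point): Bystander: a small brush with a thin wooden handle, 132 mm long and 9 mm thick, along its x; its centre.
- tub_centre (a point): Bystander: an open brown tub, 135 x 95 x 87 mm; its centre. It stands between the plating bath on the left (rim about 370 mm above the bench) and the rectifier behind the work (163 mm high, its front 540 mm ahead of the robot's axis): carry things over or round them.
Not all that is in view belongs to the job. Of the things that look like the part that bears gear_centre, the larger one is meant.

How it is judged:
On the way, in this order (a step that is already met when the one before it is completed fails the run):
1. the gear is meshed and fully home on the shaft (z of gear_centre in the frame of shaft_seat below 0.0275 m and horizontal distance between gear_centre and shaft_seat below 0.004 m and angle between gear_centre's own z axis and vertical below 0.06 rad), for 0.2 s.
2. the keeper is swung shut over the gear's rim (value of joint keeper below 0.15 rad), for 0.2 s.
At the end, for the whole second after the job is handed in: The gear stands on the shaft's shoulder, hub up, within 2.5 mm of fully home and 4 mm of the shaft's axis, tilted less than 0.06 rad, and the keeper is shut to within 0.15 rad (all of step 1 and z of gear_centre in the frame of shaft_seat above 0.02 m and value of joint keeper below 0.15 rad); the robot touches nothing.
It fails at once if a bystander (block, brush or tub) is moved more than 30 mm (distance of any of block_centre, brush_centre, tub_centre from where it was at the start of the episode above 0.03 m).
It also fails if it takes over 72 s, if anything falls off the work surface, if the arm or the gripper's body presses on something with over 40 N, if the wrist force passes 120 N, or if a joint passes its speed limit or range.

## Working session

There is one attempt and no reset: what is moved stays moved. The work goes in short steps, Python scripts to look and compute and a tool call to move; the robot and the scene stay as the last step left them, time stands still between calls to the robot, and variables do not carry over. Pictures are saved under pics/ and viewed, and the job is handed in when it is done.

Besides the shell and the picture viewer there is one more tool, called after ">>>" by a JSON object that holds its "name" and its "arguments", one argument or row to a line. send_rows: Moves the arm, as the interface text tells. Its arguments: {"type":"object","properties":{"motion":{"type":"array","items":{"type":"array","items":{"type":"array","items":{"type":"number"}}}},"grip_force":{"type":"number"}},"required":["motion"]}

```bash
ls; mkdir -p pics; python3 - <<'E'
from rig import *
import cv2
print(get_state())
for n in ["scene","side","wrist"]:
    p,d=capture(n); cv2.imwrite(f"pics/{n}0.png",cv2.cvtColor(p,cv2.COLOR_RGB2BGR))
    print(n,{k:(v.tolist() if hasattr(v,'tolist') else v) for k,v in camera_info(n).items()})
print(tcp_to_tips)
E
```

```text
pics
{'clock': 0.0, 'qpos': array([-0.10810516,  0.4777561 ,  0.02235181,  1.55644504, -0.0114897 ,
        1.10931316, -0.08311569]), 'qd': array([-5.50260857e-04,  2.92172449e-04,  1.29131852e-03,  1.14541562e-03,
        1.07335699e-03,  2.85055893e-05,  1.28513203e-03]), 'tau': array([-1.31144458e-03, -5.82851672e+01,  1.53386436e+00, -2.72606850e+01,
       -5.43364382e-02,  1.69422745e-02,  2.21527275e-04]), 'eef_pos': array([ 6.74408147e-01, -2.19022626e-05,  2.29714174e-01]), 'eef_rot': array([-1.21062607,  1.21044254, -1.20845841]), 'contact_force': array([ 0.01633972, -0.35540323,  0.0763742 ]), 'ft_torque': array([ 0.0104522 ,  0.0050745 , -0.00669245]), 'width': 1.0030329475706692}
scene {'fx': 476.133930769187, 'fy': 476.133930769187, 'cx': 253.09135396461227, 'cy': 190.05580131076314, 'D': [-0.027527504441040494, 0.0, 0.0, 0.0, 0.0], 'eye': [-0.22819896364253262, -0.4841938113572704, 0.9625147887760817], 'rotation': [0.6940369037092896, -0.3769267494307017, -0.9030548604263002]}
side {'fx': 361.57721263958047, 'fy': 361.57721263958047, 'cx': 251.2732706668802, 'cy': 188.5402879943487, 'D': [-0.06617014542011342, 0.0, 0.0, 0.0, 0.0], 'eye': [0.5056482565143541, -0.7911414117577683, 0.5793640158492037], 'rotation': [1.0237363591907074, 0.007169346693065897, 0.01684888349543595]}
wrist {'fx': 324.9194190918541, 'fy': 324.9194190918541, 'cx': 259.74602541921087, 'cy': 193.98581774552065, 'D': [-0.07637464578086725, 0.0, 0.0, 0.0, 0.0], 'mount': [[0.00019097111222423962, -0.9705012058976391, -0.24109619010108782, -0.06549886035098762], [-0.0006903800298652472, 0.24109600908782908, -0.9705010240990645, -0.1526886347152178], [0.9999997434526898, 0.00035178565490937767, -0.0006239722785035573, -0.0005131546026788669], [0.0, 0.0, 0.0, 1.0]]}
0.008
```

View pics/scene0.png

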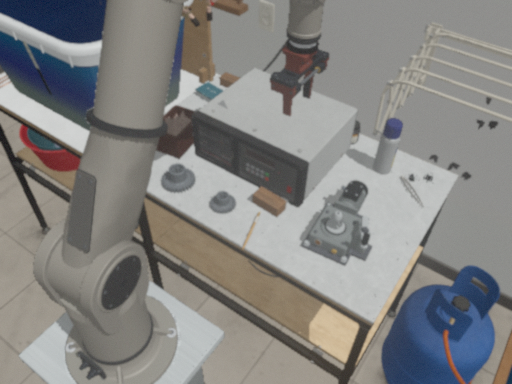

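View pics/side0.png

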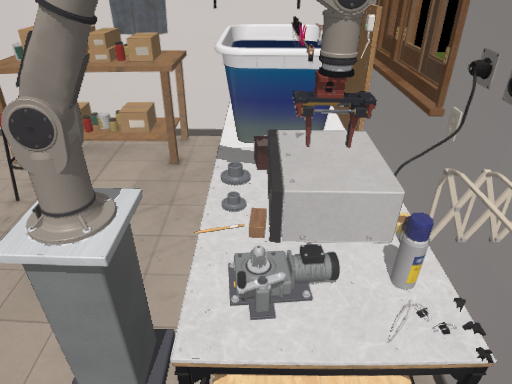

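View pics/wrist0.png

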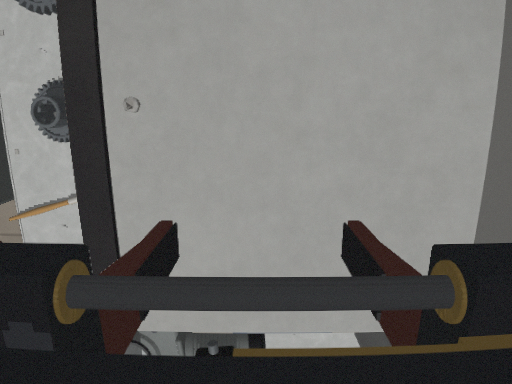

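```bash
cat > h.py <<'E'
from rig import *
import cv2, numpy as np
from scipy.spatial.transform import Rotation as R
def cam(n,st=None):
    c=camera_info(n); K=np.array([[c['fx'],0,c['cx']],[0,c['fy'],c['cy']],[0,0,1.]]); D=np.array(c['D'],float)
    if 'mount' in c:
        st=st or get_state(); T=np.eye(4); T[:3,:3]=R.from_rotvec(st['eef_rot']).as_matrix(); T[:3,3]=st['eef_pos']
        T=T@np.array(c['mount'])
    else:
        T=np.eye(4); T[:3,:3]=R.from_rotvec(c['rotation']).as_matrix(); T[:3,3]=c['eye']
    return K,D,T
def cloud(n,d,C):
    K,D,T=C; h,w=d.shape; u,v=np.meshgrid(np.arange(w),np.arange(h))
    p=cv2.undistortPoints(np.stack([u,v],-1).reshape(-1,1,2).astype(np.float64),K,D).reshape(h,w,2)
    P=np.stack([p[...,0]*d,-p[...,1]*d,-d],-1)
    return P@T[:3,:3].T+T[:3,3]
def proj(P,C):
    K,D,T=C; q=(np.atleast_2d(P)-T[:3,3])@T[:3,:3]; q=q*[1,-1,-1]
    return cv2.projectPoints(q.astype(np.float64),np.zeros(3),np.zeros(3),K,D)[0].reshape(-1,2)
def shot(n,f=None):
    st=get_state(); C=cam(n,st); p,d=capture(n)
    if f: cv2.imwrite(f"pics/{f}.png",cv2.cvtColor(p,cv2.COLOR_RGB2BGR))
    return p,d,C,cloud(n,d,C)
E
python3 - <<'E'
from h import *
print(R.from_rotvec(get_state()['eef_rot']).as_matrix().round(3))
for n in ["scene","side"]:
    p,d,C,P=shot(n)
    np.savez(f"{n}.npz",p=p,d=d,P=P)
    for nm in ["gear_centre","shaft_tip","keeper_grip","keeper","block_centre","brush_centre","tub_centre"]:
        for r in regions_of(n,nm)[:3]:
            m=r['mask']&(d>0); q=P[m]
            print(n,nm,round(r['p'],2),r['rect'],m.sum(),np.median(q,0).round(3),q.min(0).round(3),q.max(0).round(3))
E
```

```text
[[ 0.    -0.001  1.   ]
 [-1.    -0.     0.   ]
 [ 0.    -1.    -0.001]]
scene gear_centre 0.97 [162.3, 166.5, 197.6, 190.2] 763 [0.425 0.213 0.012] [ 0.387  0.176 -0.007] [0.496 0.286 0.051]
scene gear_centre 0.55 [208.6, 195.6, 233.4, 212.8] 432 [0.43  0.06  0.008] [ 0.402  0.033 -0.006] [0.474 0.1   0.038]
scene shaft_tip 0.75 [300.1, 182.7, 370.9, 264.7] 3514 [ 0.506 -0.239  0.046] [ 0.441 -0.327 -0.009] [ 0.743 -0.159  0.116]
scene keeper_grip 0.72 [358.4, 215.5, 370.5, 247.2] 198 [ 0.482 -0.31   0.083] [ 0.469 -0.326  0.072] [ 0.555 -0.283  0.116]
scene keeper 0.61 [359.9, 217.4, 369.8, 251.1] 240 [ 0.505 -0.307  0.081] [ 0.469 -0.326  0.011] [ 0.557 -0.279  0.116]
scene block_centre 0.78 [251.3, 186.2, 288.3, 217.9] 627 [ 0.497 -0.039  0.03 ] [ 0.482 -0.08  -0.007] [0.541 0.027 0.038]
scene brush_centre 0.4 [245.6, 213.3, 259.8, 242.4] 34 [ 0.4   -0.051  0.006] [ 0.369 -0.061  0.001] [ 0.456 -0.035  0.01 ]
scene tub_centre 0.88 [156.1, 105.7, 190.9, 156.5] 1384 [0.548 0.32  0.059] [ 0.492  0.244 -0.008] [0.718 0.454 0.16 ]
side gear_centre 0.91 [222.4, 190.5, 248.5, 213.3] 344
[... 207 characters left out ...]
1, 242.8, 341.7, 319.5] 5361 [ 0.543 -0.248  0.047] [ 0.443 -0.331 -0.003] [ 0.678 -0.097  0.115]
side keeper_grip 0.69 [238.7, 271.2, 285.5, 290.4] 454 [ 0.507 -0.312  0.079] [ 0.472 -0.328  0.045] [ 0.56  -0.274  0.115]
side keeper 0.87 [236.6, 272.4, 286.4, 292.5] 575 [ 0.514 -0.309  0.079] [ 0.469 -0.328  0.042] [ 0.568 -0.245  0.115]
side block_centre 0.67 [249.1, 204.9, 266.5, 238.4] 479 [ 0.511 -0.056  0.033] [ 0.488 -0.081 -0.004] [0.533 0.063 0.037]
side brush_centre 0.53 [203.0, 226.9, 237.0, 231.4] 80 [ 0.39  -0.054  0.006] [ 0.365 -0.062 -0.002] [ 0.451 -0.037  0.01 ]
side tub_centre 0.65 [254.8, 132.5, 272.2, 168.5] 450 [0.52 0.29 0.06] [ 0.496  0.232 -0.002] [0.542 0.375 0.087]
```

>>> {"name": "send_rows", "arguments": {
  "motion": [
    [[-0.034,-0.004,-0.045,0,0.0878],[-0.068,-0.008,-0.09,0,0.0878],[-0.102,-0.012,-0.135,0,0.0878],[-0.136,-0.016,-0.18,0,0.0878],[-0.17,-0.02,-0.225,0,0.0878],[-0.17,-0.02,-0.225,0,0.0878]]
  ]
}}

```text
clock: 1.7
eef_pos: [0.4473, 0.173, 0.2514]
eef_rot: [-1.211, 1.205, -1.204]
contact_force: [0.3, -0.5, -0.5]
width: 1.002
```

```bash
python3 - <<'E'
from h import *
import time
p,d,C,P=shot("wrist","w1"); np.savez("w1.npz",p=p,d=d,P=P)
print(get_state()['eef_pos'],get_state()['eef_rot'],get_state()['contact_force'])
for r in regions_of("wrist","gear_centre")[:3]:
    m=r['mask']&(d>0); q=P[m]; print(r['p'],r['rect'],m.sum(),np.median(q,0).round(3))
    for lo,hi in [(0.045,0.056),(0.008,0.02)]:
        s=q[(q[:,2]>lo)&(q[:,2]<hi)]
        if len(s): print(len(s),s.mean(0).round(4),s.min(0).round(3),s.max(0).round(3),np.median(s[:,2]))
    x0,y0,x1,y1=[int(v) for v in r['rect']]
cv2.imwrite("pics/w1b.png",cv2.resize(cv2.cvtColor(p,cv2.COLOR_RGB2BGR)[0:280],None,fx=1.5,fy=1.5,interpolation=cv2.INTER_CUBIC))
E
```

```text
[0.44915941 0.17117727 0.2512502 ] [-1.20971508  1.20602931 -1.20676542] [0.31700919 0.01450866 0.02807897]
0.79 [214.2, 83.7, 294.1, 164.6] 3865 [0.437 0.228 0.012]
614 [0.437  0.2269 0.0483] [0.413 0.203 0.045] [0.46  0.25  0.051] 0.048373033785510666
2818 [0.4377 0.2279 0.011 ] [0.392 0.18  0.008] [0.483 0.272 0.02 ] 0.010691891120308772
0.76 [227.9, 218.6, 277.5, 269.1] 2031 [0.441 0.078 0.008]
616 [0.4403 0.0764 0.0103] [0.406 0.04  0.008] [0.475 0.106 0.02 ] 0.009055371976849191
```

View pics/w1b.png

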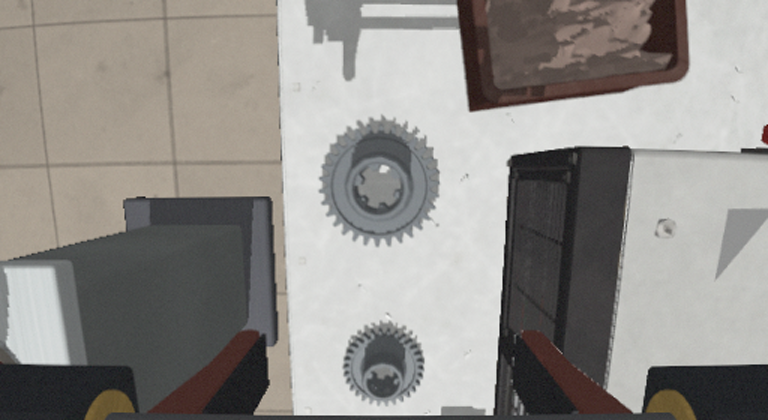

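```bash
python3 - <<'E'
from h import *
z=np.load("w1.npz"); p=z['p']; P=z['P']
cv2.imwrite("pics/w1c.png",cv2.resize(cv2.cvtColor(p,cv2.COLOR_RGB2BGR)[78:170,208:300],None,fx=6.3,fy=6.3,interpolation=cv2.INTER_CUBIC))
q=P.reshape(-1,3)
s=q[(abs(q[:,0]-.437)<.05)&(abs(q[:,1]-.227)<.05)]
for lo,hi in [(0.04,0.056),(0.008,0.02)]:
    t=s[(s[:,2]>lo)&(s[:,2]<hi)][:,:2].astype(np.float32)
    print(cv2.minEnclosingCircle(t))
    # hub support widths
    if lo>.03:
        for a in range(0,30,3):
            u=np.array([[np.cos(np.radians(a+30*k)),np.sin(np.radians(a+30*k))] for k in range(12)])
            w=np.percentile(t@u.T,99,axis=0); print(a,(w[:6]+w[6:]).mean().round(4))
E
```

```text
((0.4371803104877472, 0.2265205979347229), 0.023790793493390083)
0 0.0449
3 0.0449
6 0.045
9 0.0451
12 0.045
15 0.0449
18 0.0449
21 0.0449
24 0.0449
27 0.045
((0.43704116344451904, 0.22687405347824097), 0.04847541078925133)
```

View pics/w1c.png

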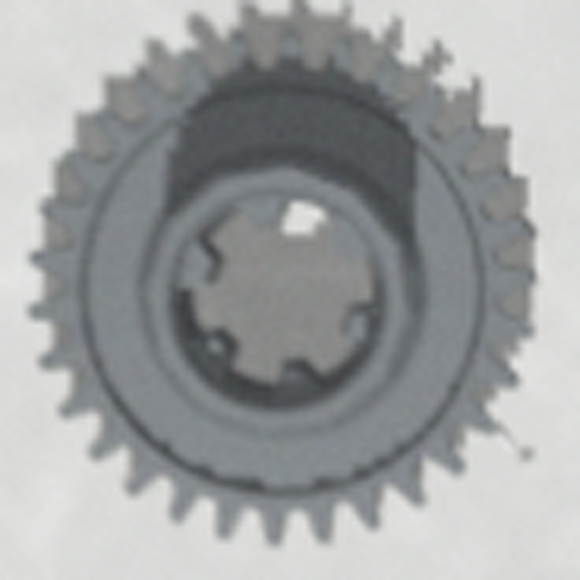

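```bash
python3 - <<'E'
from h import *
for n in ["scene","side"]:
    z=np.load(f"{n}.npz"); q=z['P'].reshape(-1,3)
    s=q[(abs(q[:,0]-.437)<.06)&(abs(q[:,1]-.227)<.06)]
    print(n)
    for lo,hi in [(0.044,0.056),(0.009,0.02)]:
        t=s[(s[:,2]>lo)&(s[:,2]<hi)]; print(len(t),t.min(0),t.max(0),cv2.minEnclosingCircle(t[:,:2].astype(np.float32)))
    # drive: top-down height map
    s=q[(q[:,0]>.4)&(q[:,0]<.75)&(q[:,1]>-.36)&(q[:,1]<-.14)&(q[:,2]>.0)]
    t=s[(s[:,2]>.09)&(s[:,2]<.12)&(s[:,1]>-.28)]; print('tip',len(t),t.mean(0),t.min(0),t.max(0))
    t=s[(s[:,2]>.09)&(s[:,2]<.12)&(s[:,1]<-.28)]; print('grip',len(t),t.mean(0),t.min(0),t.max(0))
    p=z['p'][...,::-1]
    c=p[175:270,290:380] if n=="scene" else p[235:325,220:345]
    cv2.imwrite(f"pics/d_{n}.png",cv2.resize(c,None,fx=6,fy=6,interpolation=cv2.INTER_CUBIC))
E
```

```text
scene
82 [0.41075462 0.19913163 0.04412275] [0.45733022 0.24539788 0.05131733] ((0.4343023896217346, 0.22284355759620667), 0.02532951347529888)
295 [0.38798038 0.17644834 0.00900633] [0.47993969 0.27285022 0.01986598] ((0.4322802722454071, 0.22361531853675842), 0.049646779894828796)
tip 60 [ 0.50580443 -0.23166905  0.09629304] [ 0.49487677 -0.24166845  0.09038125] [ 0.51731587 -0.22138144  0.10101274]
grip 75 [ 0.47511436 -0.31738991  0.10560178] [ 0.46911395 -0.32466613  0.09004906] [ 0.48520369 -0.30956491  0.1161665 ]
side
70 [0.41526121 0.19925915 0.0442971 ] [0.45977628 0.2474426  0.05263853] ((0.43585917353630066, 0.223229318857193), 0.02457146719098091)
236 [0.39117596 0.17575253 0.00914593] [0.48491499 0.26224735 0.01954443] ((0.439312219619751, 0.22100095450878143), 0.04893091693520546)
tip 93 [ 0.51123419 -0.2348862   0.09717868] [ 0.50030386 -0.24227869  0.09006368] [ 0.52263067 -0.22331678  0.10172688]
grip 117 [ 0.48022922 -0.32271584  0.10551565] [ 0.47228373 -0.32829605  0.09063645] [ 0.48715728 -0.31180684  0.11490131]
```

View pics/d_scene.png

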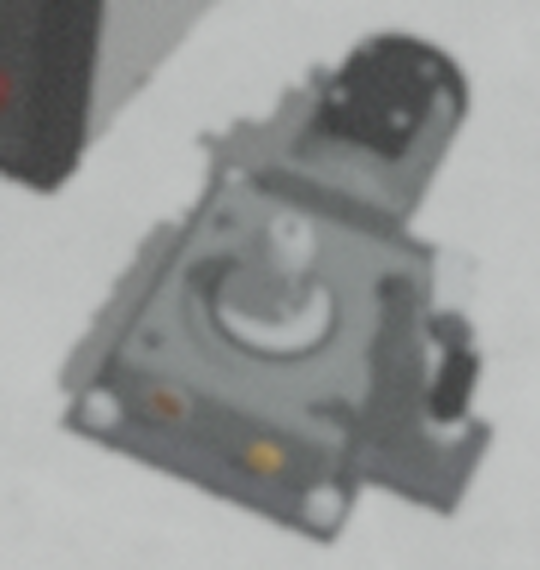

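View pics/d_side.png

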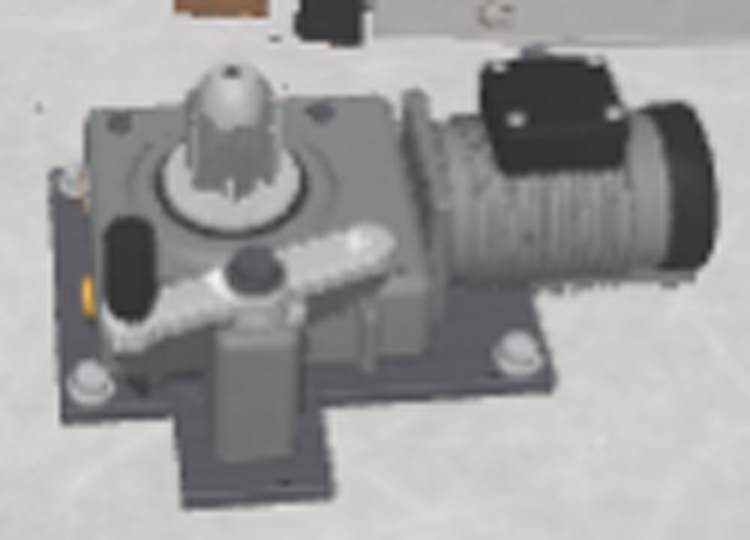

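>>> {"name": "send_rows", "arguments": {
  "motion": [
    [[-0.01,0.01,-0.003,-0.18,0.0878],[-0.02,0.02,-0.006,-0.36,0.0878],[-0.03,0.03,-0.009,-0.54,0.0878],[-0.04,0.04,-0.012,-0.72,0.0878],[-0.055,0.06,-0.013,-0.9,0.0878],[-0.055,0.08,-0.013,-1.08,0.0878],[-0.055,0.1,-0.013,-1.26,0.0878],[-0.055,0.1,-0.013,-1.44,0.0878],[-0.055,0.1,-0.013,-1.62,0.0878],[-0.055,0.1,-0.013,-1.745,0.0878],[-0.055,0.1,-0.013,-1.745,0.0878],[-0.055,0.1,-0.013,-1.745,0.0878]]
  ]
}}

```text
clock: 3.3
eef_pos: [0.438, 0.2244, 0.1509]
eef_rot: [-1.567, -0.135, 0.133]
contact_force: [-0.2, 0.1, 0.2]
width: 1.0
```

```bash
python3 - <<'E'
from h import *
p,d,C,P=shot("wrist","w2"); np.savez("w2.npz",p=p,d=d,P=P)
s=get_state(); print(s['eef_pos'],R.from_rotvec(s['eef_rot']).as_matrix().round(4),s['qpos'].round(3))
q=P.reshape(-1,3)
s=q[(abs(q[:,0]-.437)<.055)&(abs(q[:,1]-.226)<.055)]
for lo,hi in [(0.044,0.056),(0.009,0.02)]:
    t=s[(s[:,2]>lo)&(s[:,2]<hi)]; print(len(t),t.min(0),t.max(0),cv2.minEnclosingCircle(t[:,:2].astype(np.float32)))
cv2.imwrite("pics/w2b.png",cv2.resize(cv2.cvtColor(p,cv2.COLOR_RGB2BGR),None,fx=1.5,fy=1.5,interpolation=cv2.INTER_CUBIC))
E
```

```text
[0.43782818 0.22461163 0.1509579 ] [[ 9.852e-01  1.100e-03 -1.712e-01]
 [ 1.712e-01  0.000e+00  9.852e-01]
 [ 1.100e-03 -1.000e+00 -2.000e-04]] [-0.28   0.304 -0.377  2.042  0.152  0.82   0.997]
1079 [0.41396225 0.20291684 0.04401936] [0.46074392 0.24983777 0.05081455] ((0.4370659589767456, 0.22658759355545044), 0.023877298459410667)
4277 [0.3899387  0.17882464 0.00900037] [0.48434624 0.27396855 0.01988044] ((0.4371813237667084, 0.2266014814376831), 0.04818445071578026)
```

View pics/w2b.png

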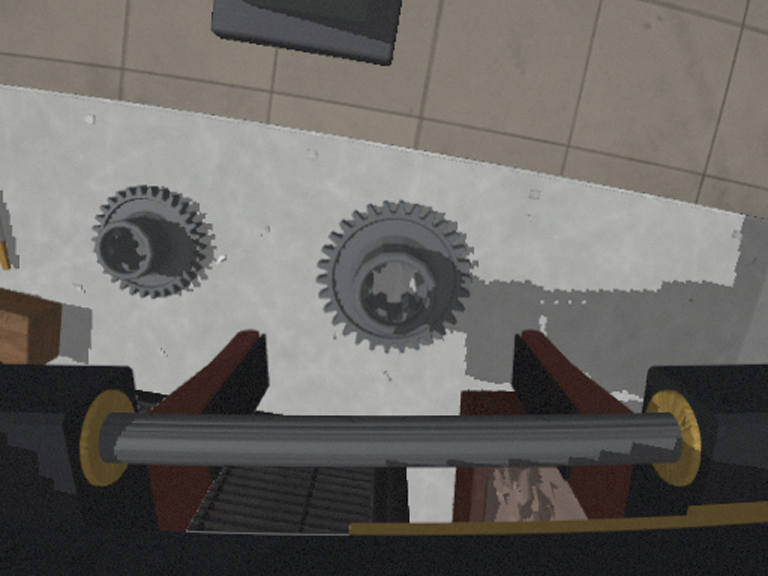

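```bash
cat >> h.py <<'E'
def topdown(p,C,c,z,half,f,n=600,yaw=0):
    g=(np.arange(n)-n/2+.5)/n*2*half
    X,Y=np.meshgrid(g,-g); cy,sy=np.cos(yaw),np.sin(yaw)
    W=np.stack([c[0]+cy*X-sy*Y,c[1]+sy*X+cy*Y,np.full_like(X,z)],-1).reshape(-1,3)
    uv=proj(W,C).reshape(n,n,2).astype(np.float32)
    o=cv2.remap(p,uv[...,0],uv[...,1],cv2.INTER_CUBIC)
    o=cv2.cvtColor(o,cv2.COLOR_RGB2BGR)
    for a in range(0,360,10):
        u=np.array([np.cos(np.radians(a)),-np.sin(np.radians(a))])
        cv2.line(o,tuple((n/2+u*n*.47).astype(int).tolist()),tuple((n/2+u*n*(.5 if a%30 else .7)).astype(int).tolist()),(0,0,255) if a else (0,255,0),2)
    cv2.imwrite(f"pics/{f}.png",o)
E
python3 - <<'E'
from h import *
z=np.load("w2.npz"); topdown(z['p'],cam("wrist"),(.437,.2266),.04,.03,"t2")
E
```

```text
(no output)
```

View pics/t2.png

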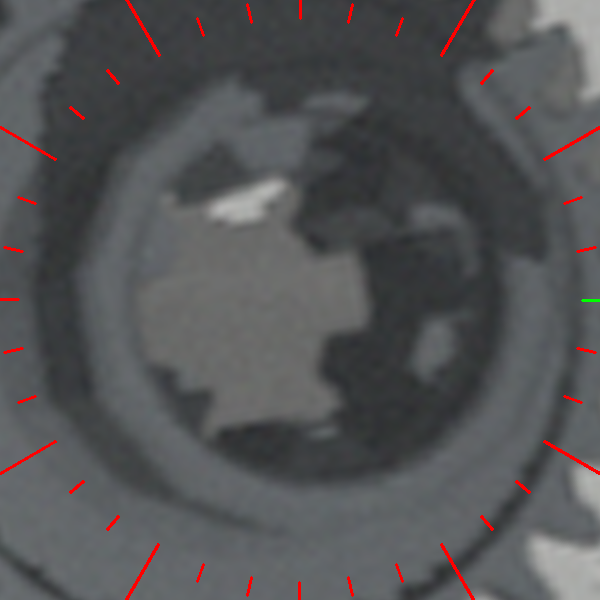

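>>> {"name": "send_rows", "arguments": {
  "motion": [
    [[0,0.04,0.002,0,0.0878],[0,0.08,0.002,0,0.0878],[0,0.11,0.002,0,0.0878],[0,0.124,0.002,0,0.0878],[0,0.124,0.002,0,0.0878],[0,0.124,0.002,0,0.03],[0,0.124,0.002,0,0.03],[0,0.124,0.002,0,0.03],[0,0.124,0.002,0,0.03],[0,0.124,0.002,0,0.03],[0,0.124,0.002,0,0.03]]
  ],
  "grip_force": 40
}}

```text
clock: 4.72
eef_pos: [0.4377, 0.2267, 0.0272]
eef_rot: [-1.567, -0.136, 0.134]
contact_force: [-0.8, -0.4, 4.0]
width: 0.52
```

>>> {"name": "send_rows", "arguments": {
  "motion": [
    [[0,-0.03,0,0,0.03],[0,-0.08,0,0,0.03],[0,-0.13,0,0,0.03],[0,-0.17,-0.04,0,0.03],[0,-0.2,-0.09,0,0.03],[0,-0.213,-0.14,0,0.03],[0.005,-0.213,-0.19,0,0.03],[0.012,-0.213,-0.24,0,0.03],[0.022,-0.213,-0.29,0,0.03],[0.034,-0.213,-0.34,0,0.03],[0.046,-0.213,-0.39,0,0.03],[0.054,-0.213,-0.43,0,0.03],[0.058,-0.213,-0.464,0,0.03],[0.058,-0.213,-0.464,0,0.03],[0.058,-0.213,-0.464,0,0.03]]
  ]
}}

```text
clock: 6.6
eef_pos: [0.5733, -0.2196, 0.2392]
eef_rot: [-1.565, -0.135, 0.136]
contact_force: [-0.0, 1.0, -3.7]
width: 0.523
```

```bash
python3 - <<'E'
from h import *
p,d,C,P=shot("wrist","w3"); np.savez("w3.npz",p=p,d=d,P=P,C=C[2])
s=get_state(); print(s['eef_pos'],s['eef_rot'],s['contact_force'],s['width'])
q=P.reshape(-1,3)
s=q[(abs(q[:,0]-.51)<.03)&(abs(q[:,1]+.232)<.03)]
for lo,hi in [(.06,.085),(0.092,0.105)]:
    t=s[(s[:,2]>lo)&(s[:,2]<hi)]; print(len(t),t.min(0),t.max(0),t.mean(0),cv2.minEnclosingCircle(t[:,:2].astype(np.float32)))
cv2.imwrite("pics/w3b.png",cv2.resize(cv2.cvtColor(p,cv2.COLOR_RGB2BGR),None,fx=1.5,fy=1.5,interpolation=cv2.INTER_CUBIC))
p2,d2,C2,P2=shot("side","s3")
E
```

```text
[ 0.57347616 -0.21911941  0.239517  ] [-1.56513937 -0.13606084  0.13609831] [-0.00996318  0.8294183  -2.965046  ] 0.5228326861956524
98 [ 0.49582603 -0.2446675   0.06015859] [ 0.5279834  -0.21262647  0.08489093] [ 0.5124581  -0.22798534  0.07382121] ((0.5119156241416931, -0.22859053313732147), 0.016317106783390045)
506 [ 0.50064218 -0.2396451   0.09262218] [ 0.52294493 -0.21773645  0.10158419] [ 0.51173611 -0.22866892  0.09799001] ((0.5120400786399841, -0.22874072194099426), 0.011647772043943405)
```

View pics/w3b.png

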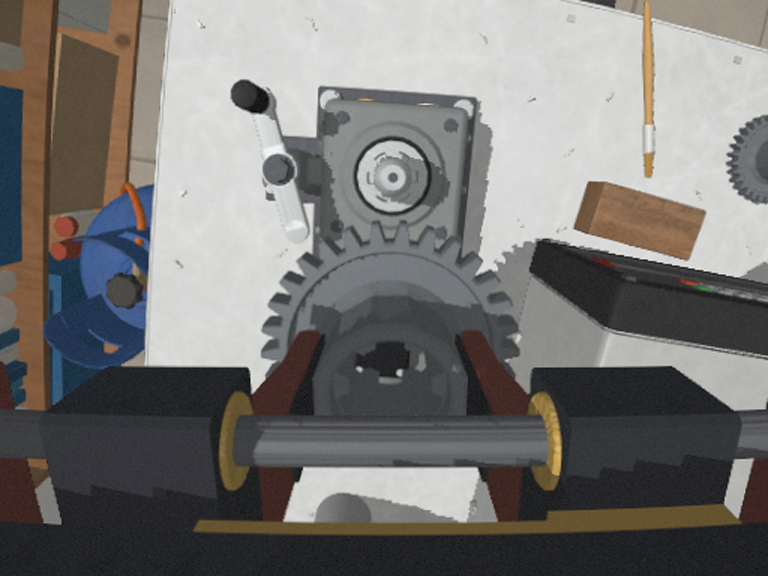

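View pics/s3.png

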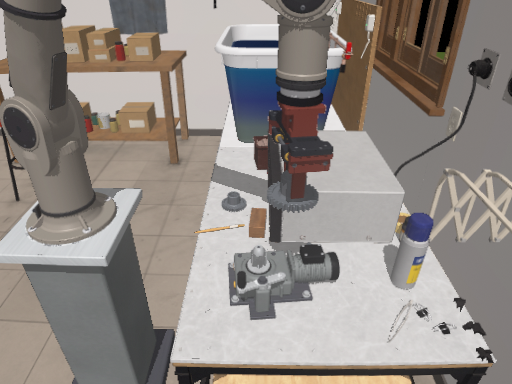

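```bash
python3 - <<'E'
from h import *
z=np.load("w3.npz"); C=cam("wrist"); C=(C[0],C[1],z['C'])
topdown(z['p'],C,(.5119,-.2287),.087,.03,"t3")
topdown(z['p'],C,(.51,-.26),.0795,.11,"t3k")
E
```

```text
(no output)
```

View pics/t3.png

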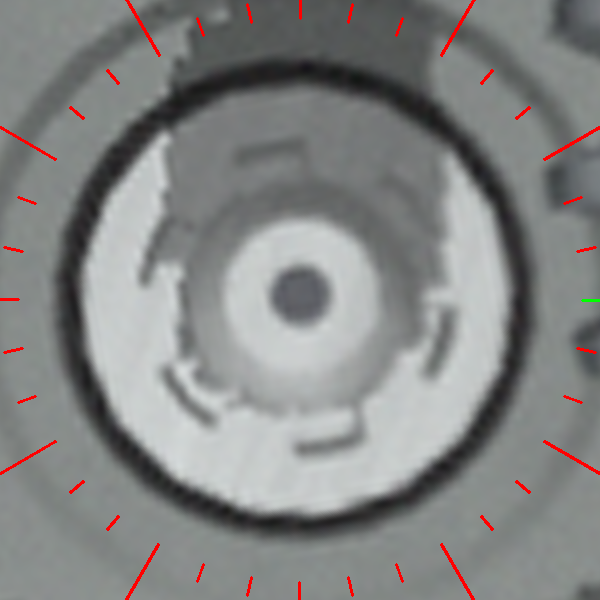

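View pics/t3k.png

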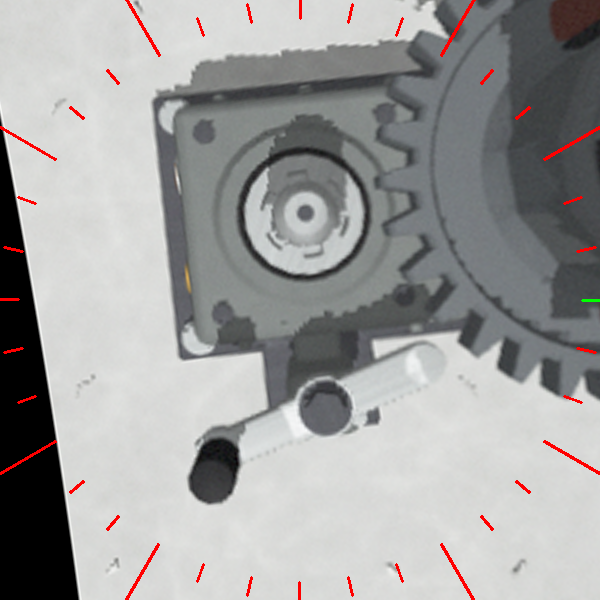

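>>> {"name": "send_rows", "arguments": {
  "motion": [
    [[-0.02,0.0,0.0,0.17,0.03],[-0.04,0.02,0.001,0.34,0.03],[-0.0618,0.05,0.001,0.496,0.03],[-0.0618,0.085,0.001,0.496,0.03],[-0.0618,0.088,0.001,0.496,0.03],[-0.0618,0.088,0.001,0.496,0.03]]
  ]
}}

```text
clock: 7.45
eef_pos: [0.5135, -0.228, 0.1528]
eef_rot: [-1.555, 0.251, -0.253]
contact_force: [-0.0, -0.1, -3.2]
width: 0.521
```

```bash
cat > go.py <<'E'
from h import *
import sys
s=get_state(); M=R.from_rotvec(s['eef_rot']).as_matrix()
t=[float(a) for a in sys.argv[1:4]]
print(s['clock'],s['eef_pos'].round(4),'jaw deg',np.degrees(np.arctan2(M[1,2],M[0,2])).round(2),'tilt',np.degrees(np.arccos(-M[2,1])).round(2),s['contact_force'].round(1),s['ft_torque'].round(2),'w',s['width'].round(3)*.0878)
print('shift',(M.T@(np.array(t)-s['eef_pos'])).round(4))
E
python3 go.py .5124 -.2287 .142; python3 - <<'E'
from h import *
shot("side","s4"); p,d,C,P=shot("wrist","w4")
E
```

```text
Traceback (most recent call last):
  File "go.py", line 5, in <module>
    print(s['clock'],s['eef_pos'].round(4),'jaw deg',np.degrees(np.arctan2(M[1,2],M[0,2])).round(2),'tilt',np.degrees(np.arccos(-M[2,1])).round(2),s['contact_force'].round(1),s['ft_torque'].round(2),'w',s['width'].round(3)*.0878)
                                                                                                                                                                                                           ^^^^^^^^^^^^^^^^
AttributeError: 'float' object has no attribute 'round'
```

View pics/w4.png

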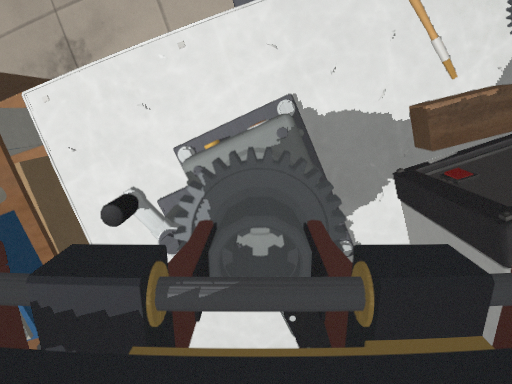

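```bash
sed -i "s/'w',.*$/'w',round(s['width']*.0878,4))/" go.py; python3 go.py .5124 -.2287 .118
python3 - <<'E'
import cv2
a=cv2.imread("pics/w4.png")[180:300,180:350]; cv2.imwrite("pics/w4z.png",cv2.resize(a,None,fx=4.5,fy=4.5,interpolation=cv2.INTER_CUBIC))
a=cv2.imread("pics/s4.png")[190:310,200:350]; cv2.imwrite("pics/s4z.png",cv2.resize(a,None,fx=5,fy=5,interpolation=cv2.INTER_CUBIC))
E
```

```text
7.55 [ 0.514  -0.2286  0.1534] jaw deg 71.58 tilt 0.18 [ 0.9  0.2 -2.9] [ 0.04 -0.02  0.02] w 0.046
shift [-0.0016  0.0354 -0.0007]
```

View pics/w4z.png

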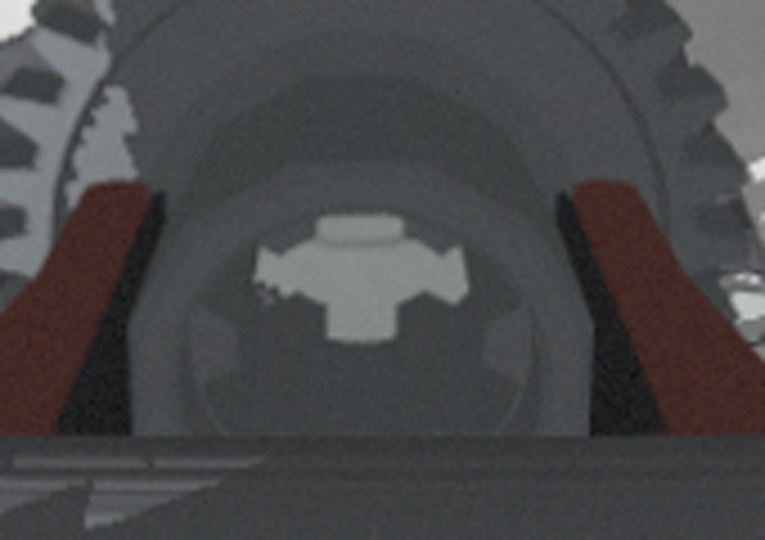

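View pics/s4z.png

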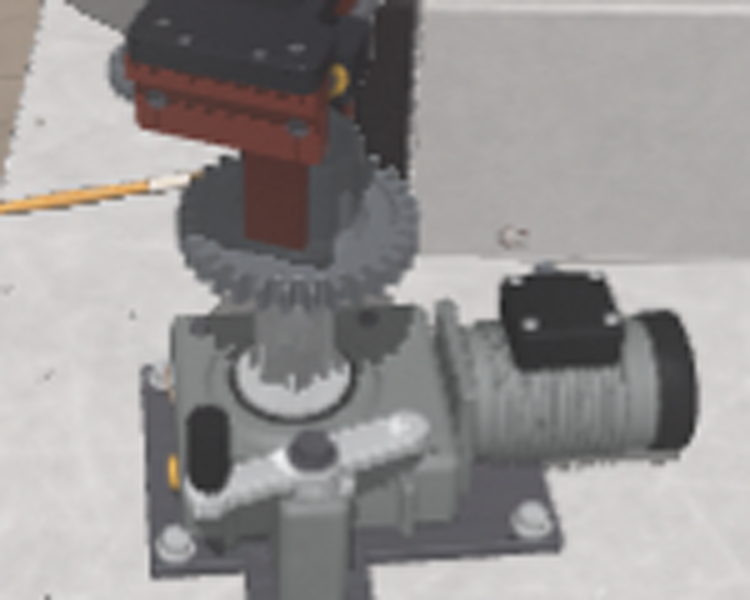

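>>> {"name": "send_rows", "arguments": {
  "motion": [
    [[-0.0016,0.006,-0.0003,0,0.03],[-0.0016,0.012,-0.0003,0,0.03],[-0.0016,0.018,-0.0003,0,0.03],[-0.0016,0.024,-0.0003,0,0.03],[-0.0016,0.03,-0.0003,0,0.03],[-0.0016,0.034,-0.0003,0,0.03],[-0.0016,0.034,-0.0003,0,0.03]]
  ]
}}

```text
clock: 8.43
eef_pos: [0.5123, -0.2283, 0.119]
eef_rot: [-1.555, 0.25, -0.254]
contact_force: [-0.2, -0.6, -3.8]
width: 0.523
```

```bash
python3 go.py .5122 -.2287 .082
```

```text
8.425 [ 0.5123 -0.2283  0.119 ] jaw deg 71.58 tilt 0.14 [-0.2 -0.6 -3.8] [ 0.03 -0.06 -0.01] w 0.046
shift [-0.      0.037  -0.0005]
```

>>> {"name": "send_rows", "arguments": {
  "motion": [
    [[0,0.003,0,0,0.03],[0,0.006,0,0,0.03],[0,0.009,0,0,0.03],[0,0.011,0,0,0.03],[0,0.011,0,0,0.03]]
  ]
}}

```text
clock: 9.05
eef_pos: [0.5122, -0.2282, 0.1078]
eef_rot: [-1.555, 0.251, -0.254]
contact_force: [-0.2, 0.4, -4.0]
width: 0.523
```

```bash
python3 go.py .5122 -.2287 .082
```

```text
9.05 [ 0.5122 -0.2282  0.1078] jaw deg 71.59 tilt 0.13 [-0.2  0.4 -4. ] [ 0.08 -0.03 -0.02] w 0.0459
shift [ 0.0001  0.0258 -0.0005]
```

>>> {"name": "send_rows", "arguments": {
  "motion": [
    [[0,0.005,0,0,0.03],[0,0.01,0,0,0.03],[0,0.015,0,0,0.03],[0,0.02,0,0,0.03],[0,0.023,0,0,0.03],[0,0.0255,0,0,0.03],[0,0.0265,0,0,0.03],[0,0.0265,0,0,0.03]]
  ]
}}

```text
clock: 10.05
eef_pos: [0.5123, -0.2282, 0.0822]
eef_rot: [-1.555, 0.251, -0.254]
contact_force: [-3.4, 1.7, 4.9]
width: 0.519
```

```bash
python3 go.py .5122 -.2287 .080
```

```text
10.05 [ 0.5123 -0.2282  0.0822] jaw deg 71.59 tilt 0.13 [-3.4  1.7  4.9] [ 0.26  0.63 -0.01] w 0.0456
shift [ 0.0001  0.0022 -0.0005]
```

>>> {"name": "send_rows", "arguments": {
  "motion": [
    [[0,0.001,0,0,0.03],[0,0.002,0,0,0.03],[0,0.002,0,0,0.03],[0,0.0,0,0,0.03],[0,0,0,0,0.07],[0,0,0,0,0.07],[0,0,0,0,0.07]]
  ]
}}

```text
clock: 10.92
eef_pos: [0.5125, -0.2283, 0.0821]
eef_rot: [-1.555, 0.251, -0.254]
contact_force: [0.1, 0.5, 0.6]
width: 0.786
```

```bash
python3 go.py .5122 -.2287 .080
```

```text
10.925 [ 0.5125 -0.2283  0.0821] jaw deg 71.58 tilt 0.14 [0.1 0.5 0.6] [ 0.02 -0.07  0.03] w 0.069
shift [-0.0001  0.0021 -0.0005]
```

>>> {"name": "send_rows", "arguments": {
  "motion": [
    [[0,-0.02,0,0,0.07],[0,-0.05,0,0,0.07],[0,-0.08,0,0,0.07],[0,-0.1,0,-0.17,0.0878],[0,-0.1,-0.03,-0.34,0.0878],[0,-0.1,-0.06,-0.51,0.0878],[-0.003,-0.1,-0.0938,-0.68,0.0878],[-0.003,-0.1,-0.0938,-0.85,0.0878],[-0.003,-0.1,-0.0938,-1.02,0.0878],[-0.003,-0.1,-0.0938,-1.19,0.0878],[-0.003,-0.1,-0.0938,-1.35,0.0878],[-0.003,-0.1,-0.0938,-1.35,0.0878]]
  ]
}}

```text
clock: 12.42
eef_pos: [0.4797, -0.3165, 0.1819]
eef_rot: [-1.419, -0.803, 0.798]
contact_force: [0.1, -0.0, 0.7]
width: 0.995
```

```bash
python3 - <<'E'
from h import *
p,d,C,P=shot("wrist","w5"); print(get_state()['qpos'].round(2))
q=P.reshape(-1,3); s=q[(abs(q[:,0]-.48)<.03)&(abs(q[:,1]+.318)<.03)&(q[:,2]>.105)&(q[:,2]<.12)]
if len(s): print(len(s),s.min(0),s.max(0),cv2.minEnclosingCircle(s[:,:2].astype(np.float32)))
p,d,C,P=shot("side","s5")
q=P.reshape(-1,3); s=q[(abs(q[:,0]-.51)<.03)&(abs(q[:,1]+.228)<.03)&(q[:,2]>.095)&(q[:,2]<.115)]
print(len(s),s.min(0),s.max(0),np.median(s,0))
a=cv2.imread("pics/s5.png")[190:310,200:350]; cv2.imwrite("pics/s5z.png",cv2.resize(a,None,fx=5,fy=5,interpolation=cv2.INTER_CUBIC))
E
python3 go.py .480 -.3165 .094
```

```text
[ 0.71  0.38 -0.29  1.83  0.13  0.94  2.96]
399 [ 0.47276844 -0.32546535  0.10511672] [ 0.48808467 -0.3093896   0.11391189] ((0.48034051060676575, -0.31742745637893677), 0.008163035847246647)
161 [ 0.49012238 -0.25487803  0.09503434] [ 0.51243844 -0.20940399  0.10689397] [ 0.50412312 -0.23451411  0.10093903]
12.525 [ 0.4796 -0.3165  0.182 ] jaw deg 148.93 tilt 0.14 [-0.3 -0.4  0.2] [ 0.12  0.   -0.04] w 0.0875
shift [ 0.      0.088  -0.0002]
```

View pics/s5z.png

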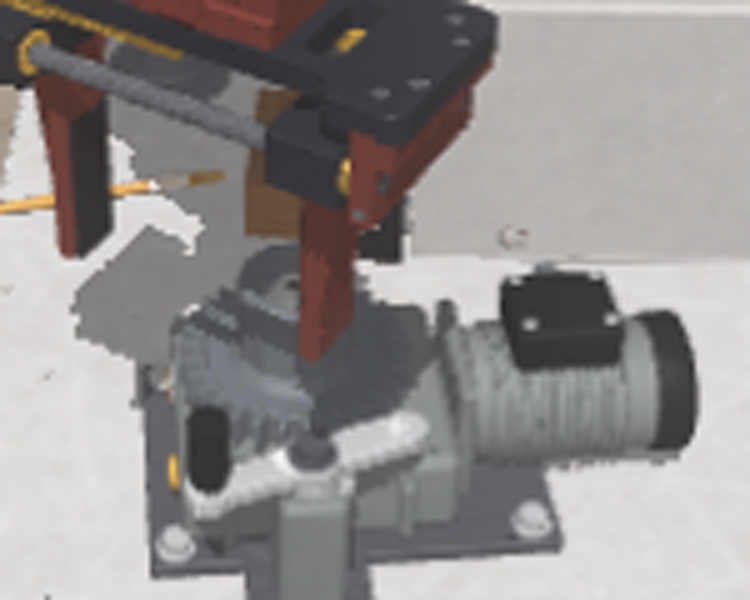

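View pics/w5.png

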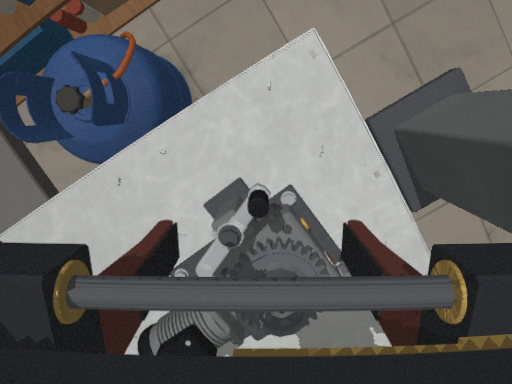

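>>> {"name": "send_rows", "arguments": {
  "motion": [
    [[0,0,0,0.18,0.06],[0,0,0,0.36,0.06],[0,0,0,0.54,0.06],[0,0,0,0.72,0.06],[0,0,0,0.9,0.05],[0,0,0,1.08,0.05],[0,0,0,1.26,0.05],[0,0,0,1.44,0.05],[0,0,0,1.62,0.05],[0,0,0,1.8,0.04],[0,0,0,1.98,0.04],[0,0,0,2.16,0.04],[0,0,0,2.34,0.04],[0,0,0,2.52,0.04],[0,0,0,2.7,0.04],[0,0,0,2.88,0.04],[0,0,0,3.0,0.04],[0,0,0,3.12,0.04],[0,0,0,3.12,0.04]]
  ]
}}

```text
clock: 14.9
eef_pos: [0.4798, -0.3163, 0.182]
eef_rot: [-0.915, 1.579, -1.58]
contact_force: [-0.2, -0.5, -0.4]
width: 0.454
```

```bash
python3 - <<'E'
from h import *
p,d,C,P=shot("wrist","w6"); print(get_state()['qpos'].round(2))
topdown(p,C,(.51,-.26),.1,.12,"t6")
q=P.reshape(-1,3); s=q[(abs(q[:,0]-.512)<.03)&(abs(q[:,1]+.2287)<.03)&(q[:,2]>.098)&(q[:,2]<.115)]
print(len(s),s.min(0),s.max(0),np.median(s,0),cv2.minEnclosingCircle(s[:,:2].astype(np.float32)))
E
python3 go.py .4803 -.317 .096
```

```text
[ 0.2   0.38  0.35  1.87 -0.16  0.92  0.11]
2068 [ 0.48857596 -0.25186194  0.09803421] [ 0.53602111 -0.20445211  0.10607284] [ 0.5121687  -0.22765418  0.10303457] ((0.5122985243797302, -0.22809229791164398), 0.02383432164788246)
14.95 [ 0.4798 -0.3163  0.182 ] jaw deg -29.66 tilt 0.14 [0.3 0.  0.1] [ 0.01  0.02 -0.01] w 0.0398
shift [0.0005 0.086  0.0006]
```

View pics/w6.png

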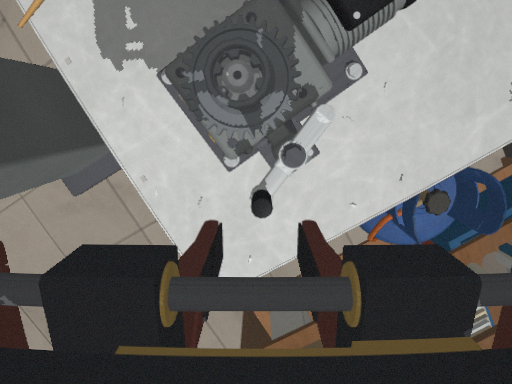

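>>> {"name": "send_rows", "arguments": {
  "motion": [
    [[0.0005,0.03,0.0008,0,0.04],[0.0005,0.06,0.0008,0,0.04],[0.0005,0.08,0.0008,0,0.03],[0.0005,0.086,0.0008,0,0.024],[0.0005,0.086,0.0008,0,0.022],[0.0005,0.086,0.0008,0,0.022]]
  ]
}}

```text
clock: 15.7
eef_pos: [0.4811, -0.3175, 0.097]
eef_rot: [-0.915, 1.576, -1.58]
contact_force: [-0.7, 0.3, -0.9]
width: 0.256
```

```bash
python3 go.py .4803 -.317 .096; python3 - <<'E'
from h import *
s=get_state(); M=R.from_rotvec(s['eef_rot']).as_matrix()
for a in list(np.arange(208,284,6)):
    w=np.array([.519+.042*np.cos(np.radians(a)),-.3003+.042*np.sin(np.radians(a)),s['eef_pos'][2]])
    print(a,(M.T@(w-s['eef_pos'])).round(4))
E
```

```text
15.7 [ 0.4811 -0.3175  0.097 ] jaw deg -29.64 tilt 0.23 [-0.7  0.3 -0.9] [-0.01  0.04  0.02] w 0.0224
shift [-0.0001  0.001  -0.0009]
208 [0.0018 0.     0.002 ]
214 [0.0039 0.     0.0058]
220 [0.0057 0.     0.0098]
226 [0.007 0.    0.014]
232 [0.0078 0.     0.0183]
238 [0.0083 0.0001 0.0227]
244 [0.0082 0.0001 0.0271]
250 [0.0077 0.0001 0.0315]
256 [0.0067 0.0001 0.0358]
262 [0.0053 0.0001 0.0399]
268 [0.0035 0.0001 0.0439]
274 [0.0013 0.0002 0.0477]
280 [-0.0014  0.0002  0.0512]
```

>>> {"name": "send_rows", "arguments": {
  "motion": [
    [[0.002,0,0.002,0,0.022],[0.004,0,0.006,0,0.022],[0.006,0,0.01,0,0.022],[0.007,0,0.014,0,0.022],[0.008,0,0.018,0,0.022],[0.0085,0,0.0225,0,0.022],[0.008,0,0.027,0,0.022],[0.0075,0,0.0315,0,0.022],[0.0065,0,0.036,0,0.022],[0.005,0,0.04,0,0.022],[0.0035,0,0.044,0,0.022],[0.0015,0,0.048,0,0.022],[-0.001,0,0.051,0,0.022],[-0.001,0,0.051,0,0.022]]
  ]
}}

```text
clock: 17.45
eef_pos: [0.5269, -0.3415, 0.0973]
eef_rot: [-0.914, 1.575, -1.58]
contact_force: [0.0, 0.6, 0.3]
width: 0.252
```

```bash
python3 go.py .523 -.342 .096; python3 - <<'E'
from h import *
p,d,C,P=shot("wrist","w7")
p,d,C,P=shot("side","s7")
a=cv2.imread("pics/s7.png")[190:310,200:350]; cv2.imwrite("pics/s7z.png",cv2.resize(a,None,fx=5,fy=5,interpolation=cv2.INTER_CUBIC))
E
```

```text
17.45 [ 0.5269 -0.3415  0.0973] jaw deg -29.6 tilt 0.29 [0.  0.6 0.3] [-0.    0.06  0.02] w 0.0221
shift [ 0.0023  0.0012 -0.0031]
```

View pics/w7.png

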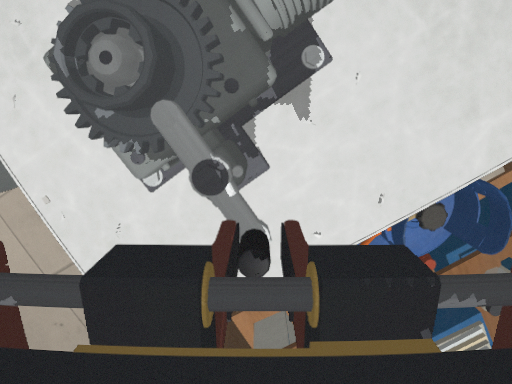

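View pics/s7z.png

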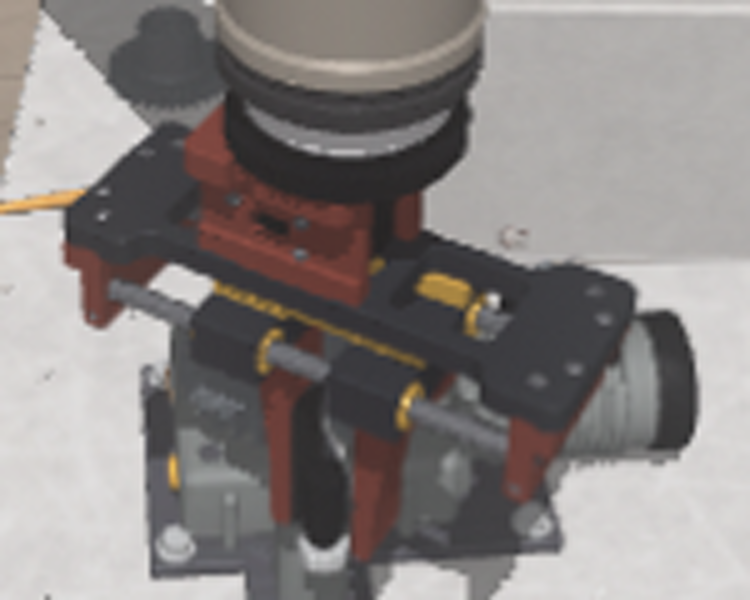

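>>> {"name": "send_rows", "arguments": {
  "motion": [
    [[-0.001,0,0.0015,0,0.022],[-0.002,0,0.003,0,0.022],[-0.003,0,0.0045,0,0.022],[-0.003,0,0.006,0,0.022]]
  ]
}}

```text
clock: 18.05
eef_pos: [0.5281, -0.3417, 0.0969]
eef_rot: [-0.919, 1.585, -1.576]
contact_force: [-16.6, 5.1, 13.0]
width: 0.252
```

```bash
python3 go.py .523 -.342 .096
```

```text
18.05 [ 0.5281 -0.3417  0.0969] jaw deg -29.73 tilt 0.3 [-16.6   5.1  13. ] [1.06 3.72 0.01] w 0.0221
shift [ 0.0028  0.0009 -0.0043]
```

>>> {"name": "send_rows", "arguments": {
  "motion": [
    [[0.001,0,-0.002,0,0.025],[0.001,0,-0.0025,0,0.035],[0.001,0,-0.0025,0,0.04],[0.001,-0.02,-0.0025,0,0.04],[0.001,-0.06,-0.0025,0,0.04],[0.001,-0.1,-0.0025,0,0.04],[0.001,-0.13,-0.02,0,0.04],[0.001,-0.15,-0.05,0,0.04],[0.001,-0.15,-0.05,0,0.04]]
  ]
}}

```text
clock: 19.18
eef_pos: [0.4847, -0.3186, 0.2504]
eef_rot: [-0.916, 1.582, -1.579]
contact_force: [0.3, 0.0, -0.1]
width: 0.452
```

```bash
python3 go.py .523 -.342 .096; python3 - <<'E'
from h import *
p,d,C,P=shot("wrist","w8"); topdown(p,C,(.515,-.28),.085,.11,"t8")
q=P.reshape(-1,3)
s=q[(abs(q[:,0]-.512)<.026)&(abs(q[:,1]+.2285)<.026)&(q[:,2]>.098)&(q[:,2]<.112)]
print('hub',len(s),np.median(s,0),cv2.minEnclosingCircle(s[:,:2].astype(np.float32)))
s=q[(abs(q[:,0]-.522)<.03)&(abs(q[:,1]+.342)<.03)&(q[:,2]>.105)&(q[:,2]<.12)]
if len(s): c,r=cv2.minEnclosingCircle(s[:,:2].astype(np.float32)); print('grip',len(s),c,r,np.degrees(np.arctan2(c[1]+.3003,c[0]-.519)))
for n in ["scene","side"]:
    p,d,C,P=shot(n,n+"8")
    for nm in ["block_centre","brush_centre","tub_centre"]:
        for r in regions_of(n,nm)[:1]:
            m=r['mask']&(d>0); print(n,nm,round(r['p'],2),np.median(P[m],0).round(3))
E
```

```text
19.175 [ 0.4847 -0.3186  0.2504] jaw deg -29.76 tilt 0.12 [ 0.3  0.  -0.1] [0.01 0.06 0.06] w 0.0397
shift [0.0016 0.1544 0.045 ]
hub 1189 [ 0.51196777 -0.22770264  0.10291905] ((0.5122739672660828, -0.22809875011444092), 0.023577898740768433)
grip 228 (0.5239144563674927, -0.34107062220573425) 0.0082553057000041 -83.12677572159077
scene block_centre 0.88 [ 0.497 -0.039  0.03 ]
scene brush_centre 0.5 [ 0.399 -0.05   0.005]
scene tub_centre 0.9 [0.539 0.329 0.062]
side block_centre 0.75 [ 0.513 -0.076  0.025]
side brush_centre 0.46 [ 0.401 -0.051  0.006]
```

View pics/t8.png

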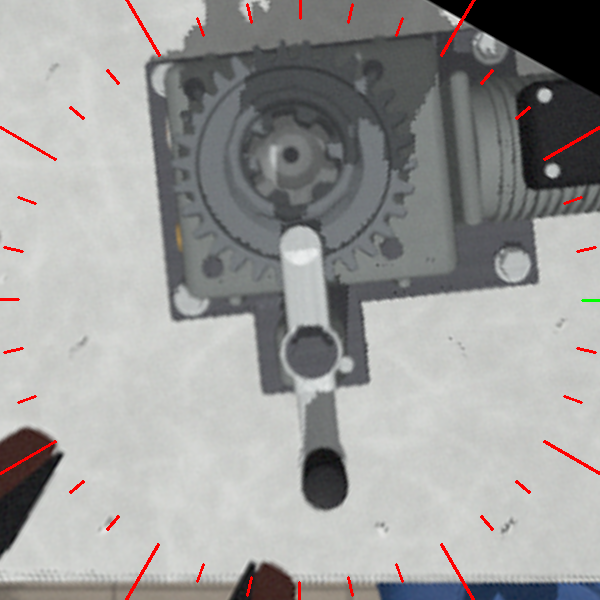

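View pics/side8.png

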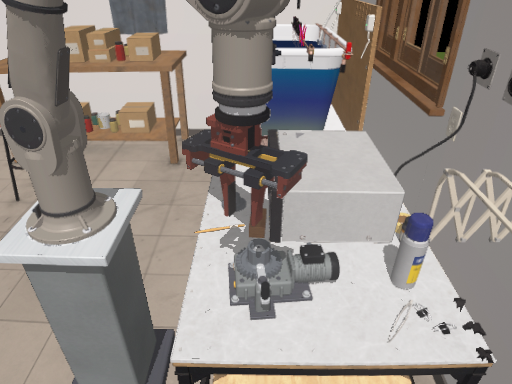

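```bash
python3 -c "
from rig import *
print(close_job(), get_state()['clock'])"
```

```text
the job is handed in; nothing more can be done
the job is handed in; nothing more can be done
```

The gear is home on the splined shaft, hub up, and the keeper is shut on its stop with its nose over the rim. I handed the job in at about 19 s of the 72 s allowed. No verdict was reported.

- **Meshing:** I read the spline angle from the wrist camera before lowering the gear. I turned the gear about 28° to match, and it slid on without rocking. I pushed it down until it met the shoulder, at the expected height.
- **Keeper:** I swung it by its grip until the stop pushed back with about 17 N, then opened the fingers, backed off and lifted clear.

Last checks before hand-in:
- **Gear:** the hub centre measured about 0.7 mm from the shaft axis. Its top read 103 mm above the bench against a nominal 105 mm; the wrist camera had read about 2 mm low on the bench too.
- **Keeper grip:** it sat within about 1.5° of the shut direction I estimated from the pictures.
- **Gripper:** it hung about 0.15 m above the drive, with close to zero force on the tool.
- **Bystanders:** the scene camera's readings matched the start to within about 1 mm for the block and brush. The tub read about 13 mm different, but nothing went near it. The side camera's block, brush and tub readings were no use as a check. Its block and brush readings differed by 10–20 mm, most likely because the arm hid part of the view, and it did not find the tub.

One close call: while turning over the keeper, the last joint reached 2.96 rad, right at its limit. I turned the gripper half a turn the other way before going on, and the arm kept moving normally. I cannot tell whether the judge counted that as passing the range.

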